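Slide the chocolate mould into the chiller slot and bar it in

TASK

Without lifting it off the deck, push the chocolate mould sideways until one long side lies square and flush along the chiller's blue fence, while it is still outside the slot; then slide it along the fence into the slot until it is fully home against the end. Finally push the red stop bar all the way across behind it, and leave the thermometer, the bowl and the tub undisturbed.

Things in the scene. Friction and masses are not known exactly. Their poses are not given: they have to be found in the camera images.
- mould: Pale clear slab with twelve dark brown set chocolate bars on top, a plain box 110 (x) x 175 (y) x 22 (z) mm, about 0.45 kg, lying loose on the chiller's deck. Origin: centre of its underside; z up. Its long axis y lies roughly along the chiller's y (within about 0.25 rad), +y end towards the slot.
- chiller: Low bench chiller, fixed, standing and turned differently each time (up to 0.22 rad). Its frame: x away from the robot, y along the deck to the slot, z up; origin on the bench. In mm there: flat grey deck 30 high, x -110..100, y -240..270, no rim on the near side and -y end; black control box y 210..270, 55 above the deck. Mould fully home: centre x 28.5, y 122.5, tail y 35.
- slot_mouth (a point): Middle of the slot's mouth, at deck height: chiller frame x 28.5, y 60, z 30 mm; axes as the chiller's. The slot is x -28..85 (113 wide), y 60..210, 25.5 mm high, floor level with the deck; near wall with a flared lead-in at x -40..-28, y 49..68. Its windowed roof's top is 35 mm above the deck. The mould's tail stands 25 mm out of the mouth when home.
- slot_end (a point): Middle of the slot's end stop, at deck height (chiller frame x 28.5, y 210, z 30 mm). Axes as the chiller's.
- stop_bar (a joint): Travel of the red stop bar along the chiller's +x, in m: 0 = drawn back to the near side, 0.075 = fully across, at its own stop. Starts between 0 and 0.015, clear of the mould's way. Moves stiffly (2 to 3 N), stays where left; passes behind the mould only when that is fully home (4 mm to spare).
- bar_knob (a point): Top centre of the stop bar's upright red knob, a round post of 16 mm diameter reaching 50 mm above the deck; under it the bar, 40 (x) x 14 (y) mm, 14 mm high. In the chiller's frame: x = -70 + travel, y 24, z 80 mm. Push it from its near side.
- thermometer: Red and black pistol-shaped infrared thermometer lying on its side on the bench, about 125 x 150 x 42 mm. Origin near its middle, on the bench. Bystander.
- bowl: Steel bowl, 150 mm across, 55 mm high. Origin: centre of its foot. Bystander.
- tub: Round dark brown tub with a white cap, 80 mm across, 75 mm high. Origin: centre of its foot. Bystander.
- fence_mid (a point): Middle of the blue fence's face at deck height: chiller frame x 85, y -90, z 30 mm; axes as the chiller's. The fence runs along the far side from y -240 to the slot, 18 mm high above the deck; its face continues as the slot's far wall.
Mind the look-alikes: they are no part of the job. Leave any orange or pink look-alike of the mould alone.

How it is judged:
By the outcome, as a careful person would: the job done as asked, in the order asked, and still so for the second after the job is handed in, with the robot touching nothing.
It also fails if it takes over 61 s, if anything falls off the work surface, if the arm or the gripper's body presses on something with over 40 N, if the wrist force passes 120 N, or if a joint passes its speed limit or range.

ROBOT

A 7-joint arm with a two-finger parallel gripper is mounted at the origin on the work surface. World frame = base frame: x ahead of the robot, y to its left, z up, the work surface at z = 0. Lengths are in m, angles in rad, forces in N, time in s.
With the tool pointing down it reaches from about 0.4 to 0.9 m from the base axis. Payload 5.5 kg.
Tool frame: the origin (TCP) lies at the very end of the fingers, on their centre line; the grasp point (between the pads) lies 19 mm behind it; z points along the fingers, y is the line along which they close (so a half turn about z gives the same grasp; the last joint's range is limited). The gripper opens to 85 mm and grips with 20 to 120 N. Pads are 22 mm wide; open, the fingers measure 114 mm over their backs; the gripper's body (76 mm by 85 mm) begins 54 mm behind the grasp point. The pads swing forward as they close: fully open they stand 13 mm farther back than shut.
Start: joints at [-0.886, 0.501, -0.427, 1.55, 0.221, 1.138, -0.21], TCP at [0.266, 0.593, 0.231] pointing down, gripper open.
Joint ranges: [-2.88, 2.88], [-0.31, 2.03], [-1.54, 1.56], [0.2, 2.42], [-1.41, 4.55], [0.19, 2.02], [-2.57, 2.57]. Speed limits (rad/s): [2.57, 2.57, 3.14, 3.14, 3.14, 3.14, 3.14].

INTERFACE

Orientations are given as a 3x3 rotation matrix whose columns are the frame's x, y, z axes.
In Python, from workcell import * gives the robot as it stands.
- The arm moves only by the tool apply_moves, never from a script. Its argument "rows" is a list of rows, each a list of 2 entries, a list of its own where there are three numbers: the shift along the world's x, y, z in m, then the turn, a rotation vector about the world's x, y, z in degrees. In form: [[[tx, ty, tz], [wx, wy, wz]], ...]. A call has exactly 5 rows; each row shifts and turns the commanded pose from where the row before left it; what a row does not reach is not made up. A row lasts 1/12 s, in which the tool goes at most 41.7 mm and 7.16 degrees, less where a joint would pass 70% of its speed; a pose out of reach is approached as far as the arm can. A call with a gripper value outside its range is refused whole. "claw" is the opening, from 0 (shut) to 1 (fully open), set as the call begins (left out, the last holds). The fingers move at their own pace and stop on an object; the grip force is fixed at half the most. Time passes only in rows, so rows that do not move let the fingers close, or fill a call up. It gives the time, the measured TCP pose, the force, the opening and the grip force at its end, in the units of the state.
- get_state(): the state, without advancing time (a new reading comes with each control period).
- camera(name): name is "scene" or "top"; returns the picture (420x560x3 uint8, red, green, blue); there is no depth.
- camera_model(name): a dict with "camera_matrix" (3x3 intrinsics, pixels), "world_from_camera" (4x4, takes a point from camera to world coordinates). Camera axes: x right, y down, z forward; pixel columns grow to the right and rows downward; lengths in m; the calibration is good to about 2 mm. A picture is of the moment at which its call begins. camera_model takes no time and is no camera call.
- job_done(): hands the job in; it is judged then, once.
The state is a dict: "time_s": time; "joints": joint angles; "qd": joint speeds; "joint_efforts": joint torques, N m; "position": TCP position; "tool_rot": TCP orientation; "force": force on the tool from outside, world axes, zero at the start; "ft_torque": the same for the moment, N m; "gripper_width": opening from 0.0 (shut) to 1.0 (fully open); "grasp_force": force on a finger pad.
Only numpy, scipy, OpenCV 4.12 (cv2) and the standard library are available. Lean on these libraries where they do the work, as an engineer would, in place of code of your own. Each camera call takes 0.05 s, during which the arm holds its last target. There are 200 camera calls.

## Working session

There is one attempt and no reset: what is moved stays moved. The work goes in short steps, Python scripts to look and compute and a tool call to move; the robot and the scene stay as the last step left them, time stands still between calls to the robot, and variables do not carry over. Pictures are saved under pics/ and viewed, at most 10 in all, crops included, and the job is handed in when it is done.

Besides the shell and the picture viewer there is one more tool, called after "Emit:" in YAML: its name, and indented under it one key for each argument. apply_moves: Moves the arm, as the interface text tells. Its arguments: {"type":"object","properties":{"rows":{"type":"array"},"claw":{"type":"number"}},"required":["rows"]}

```bash
mkdir -p pics; ls; python3 - <<'E'
from workcell import *
import cv2
for n in("scene","top"):
    im=camera(n); cv2.imwrite(f"pics/{n}0.png",cv2.resize(im[:,:,::-1],(784,588),interpolation=cv2.INTER_CUBIC))
    m=camera_model(n); print(m)
s=get_state(); print(s)
E
```

```text
pics
{'camera_matrix': array([[492.59127394,   0.        , 281.87976365],
       [  0.        , 492.59127394, 210.47238598],
       [  0.        ,   0.        ,   1.        ]]), 'world_from_camera': array([[ 0.55805702,  0.55818369, -0.61400598,  1.42562343],
       [ 0.82957313, -0.35788386,  0.42863454, -0.63344454],
       [ 0.01951398, -0.74856537, -0.66277379,  1.03421542],
       [ 0.        ,  0.        ,  0.        ,  1.        ]])}
{'camera_matrix': array([[459.45236843,   0.        , 280.16097107],
       [  0.        , 459.45236843, 213.69146089],
       [  0.        ,   0.        ,   1.        ]]), 'world_from_camera': array([[-0.0033022 , -0.99822159,  0.0595211 ,  0.43388129],
       [-0.99992244,  0.00258135, -0.01218366, -0.00163274],
       [ 0.01200835, -0.05955672, -0.99815269,  1.47662728],
       [ 0.        ,  0.        ,  0.        ,  1.        ]])}
{'time_s': 0.1, 'joints': array([-0.88579585,  0.50181408, -0.42678984,  1.5513723 ,  0.22080321,
        1.13829907, -0.21029144]), 'qd': array([-0.00021814, -0.00374396,  0.00118109, -0.00219907, -0.00120023,
        0.00213728, -0.00140858]), 'joint_efforts': array([-1.11613667e-02, -5.70813131e+01, -5.83835319e+00, -2.81750518e+01,
        1.05565949e-02,  5.61823166e-03,  3.75750375e-06]), 'position': array([0.26589231, 0.59242014, 0.23031272]), 'tool_rot': array([[-9.12372962e-01,  4.09359161e-01, -8.09599220e-04],
       [ 4.09359957e-01,  9.12371471e-01, -1.65080686e-03],
       [ 6.28823181e-05, -1.83756905e-03, -9.99998310e-01]]), 'force': array([ 0.05162558, -0.09115899,  0.40583505]), 'ft_torque': array([-0.00387562, -0.01260352,  0.00271701]), 'grasp_force': 0.0, 'gripper_width': 0.9994963719531968}
```

View pics/scene0.png

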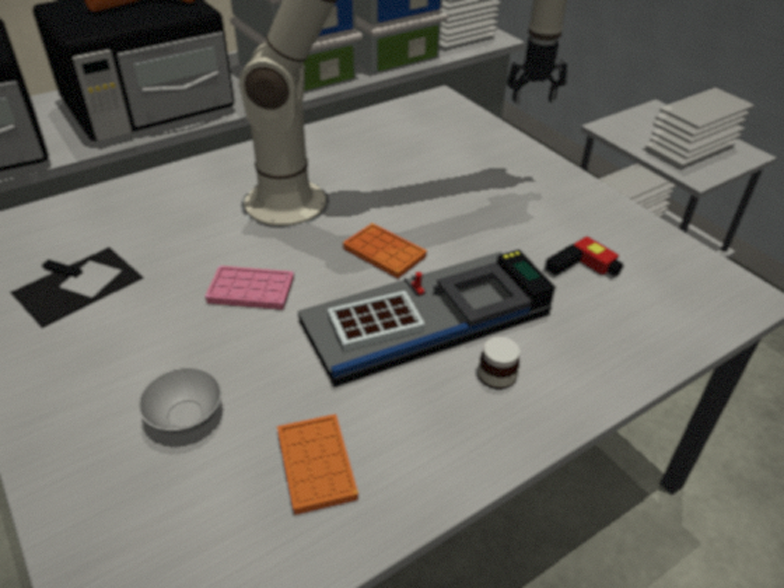

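View pics/top0.png

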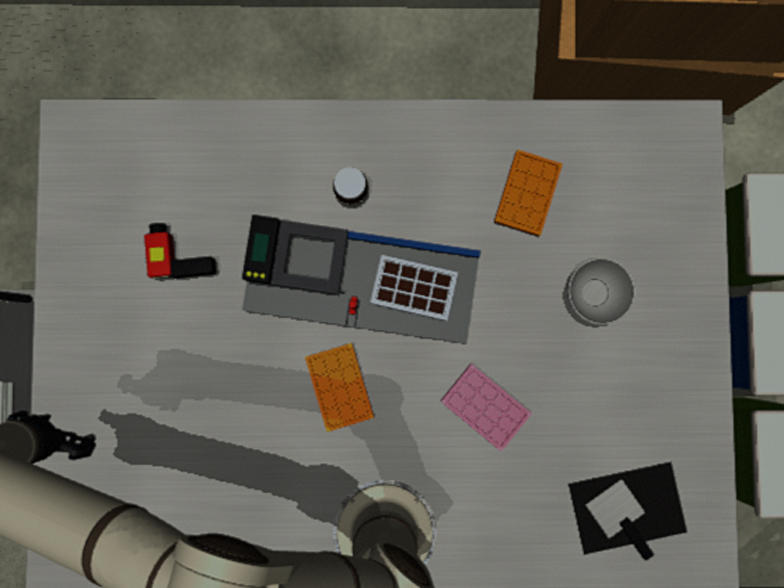

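Top view: the mould (pale, brown bars) is at (414,287). The look-alikes are orange at (340,387) and (528,193), and pink at (487,405). The chiller spans (245..480, 215..343), with the red knob at (353,303), the tub at (350,185), the thermometer at (170,255) and the bowl at (598,292). I choose the mould at (414,287) and check it in a close crop.

```bash
python3 - <<'E'
from workcell import *
import cv2
im=camera("top"); cv2.imwrite("pics/top_raw.png",im[:,:,::-1])
c=im[148:253,165:355,::-1]
cv2.imwrite("pics/crop1.png",cv2.resize(c,None,fx=4,fy=4,interpolation=cv2.INTER_CUBIC))
E
```

```text
(no output)
```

View pics/crop1.png

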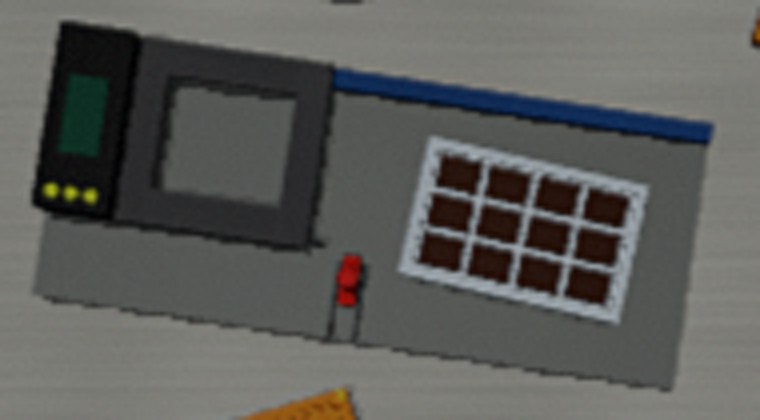

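```bash
cat > h.py <<'E'
from workcell import *
import cv2,numpy as np
from scipy.optimize import least_squares
def proj(n,P):
    m=camera_model(n); T=np.linalg.inv(m["world_from_camera"]); p=np.asarray(P)@T[:3,:3].T+T[:3,3]
    q=p@m["camera_matrix"].T; return q[:,:2]/q[:,2:]
def tow(pose,P):
    x,y,t=pose; P=np.asarray(P,float)/1000; c,s=np.cos(t),np.sin(t)
    return np.c_[x+c*P[:,0]-s*P[:,1], y+s*P[:,0]+c*P[:,1], P[:,2]]
def fit(n,P,px,x0):
    r=least_squares(lambda v:(proj(n,tow(v,P))-px).ravel(),x0,loss='soft_l1'); return r.x, r.fun.reshape(-1,2)
def uncrop(px,off,k=4): return (np.asarray(px,float)+.5)/k-.5+off
def inchiller(C,w):
    d=np.asarray(w)[:2]-C[:2]; c,s=np.cos(C[2]),np.sin(C[2]); return 1000*np.array([c*d[0]+s*d[1],-s*d[0]+c*d[1]])
E
python3 - <<'E'
from h import *
off=(165,148)
P=[(-110,-240,30),(-110,270,30),(85,-240,30),(85,60,30),(100,-240,48),(100,270,85)]
px=uncrop([(670,390),(35,295),(705,143),(331,95),(713,123),(63,22)],off)
C,r=fit("top",P,px,[.6,0,-.13]); print("C",C,r.round(2))
M=[(55,87.5,52),(55,-87.5,52),(-55,-87.5,52),(-55,87.5,52)]
px=uncrop([(430,137),(648,186),(620,323),(400,270)],off)
m,r=fit("top",M,px,[.6,0,-.2]); print("M",m,r.round(2), inchiller(C,m), np.degrees(m[2]-C[2]))
k=proj("top",tow(C,[(-70,24,80),(-55,24,80)])); print("knob t=0,15 crop px",(k-off+.5)*4-.5)
np.save("C.npy",C)
# overlay on both
for n in("top","scene"):
    im=camera(n)[:,:,::-1].copy(); im=cv2.resize(im,None,fx=3,fy=3,interpolation=cv2.INTER_CUBIC)
    def L(pose,Q):
        cv2.polylines(im,[np.int32(((proj(n,tow(pose,Q))+.5)*3-.5)*16)],True,(0,255,0),1,cv2.LINE_AA,4)
    L(C,[(-110,-240,30),(-110,270,30),(85,270,30),(85,-240,30)]);L(C,[(100,270,85),(100,210,85),(85,210,85),(85,270,85)]);L(C,[(85,-240,48),(85,60,48),(100,60,48),(100,-240,48)]);L(m,M);L(C,[(-70,24,80),(-55,24,80)])
    a=im[430:770,480:1080] if n=="top" else im[520:860,610:1210]
    cv2.imwrite(f"pics/o_{n}.png",a)
a=np.vstack([cv2.resize(cv2.imread("pics/o_top.png"),(520,295)),cv2.resize(cv2.imread("pics/o_scene.png"),(520,295))]);cv2.imwrite("pics/ov.png",a)
E
```

```text
C [ 0.56502728  0.03605086 -0.14639707] [[ 0.92 -0.17]
 [-0.9   0.4 ]
 [ 0.5   0.59]
 [ 0.37 -0.98]
 [-0.02  0.16]
 [-1.11 -0.2 ]]
M [ 0.5462439  -0.0676477  -0.22686685] [[ 0.15 -0.39]
 [ 0.37 -0.18]
 [-0.27 -0.03]
 [-0.24  0.7 ]] [  -3.45545838 -105.32932596] -4.61057893809547
knob t=0,15 crop px [[345.56672231 288.0549358 ]
 [348.45450596 268.55834368]]
```

View pics/ov.png

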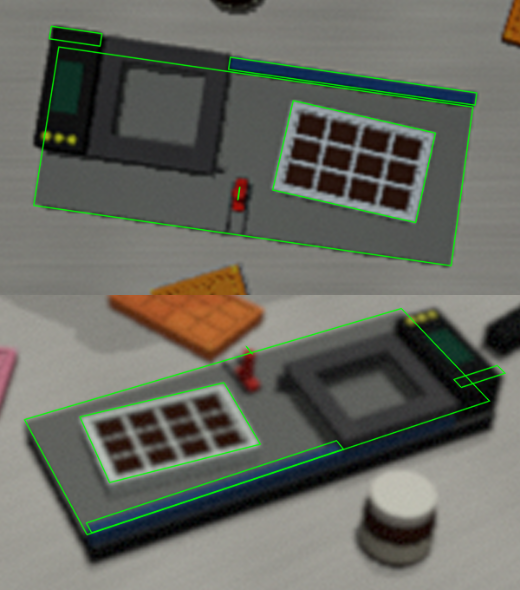

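The overlay matches both views to about 1–2 mm, and the choice of mould is confirmed. Now I move above the deck on the mould's near side.

Emit:
apply_moves:
  rows:
    - [[0.01,-0.0324,0],[0,0,0.8]]
    - [[0.01,-0.0324,0],[0,0,0.8]]
    - [[0.01,-0.0324,0],[0,0,0.8]]
    - [[0.01,-0.0324,0],[0,0,0.8]]
    - [[0.01,-0.0324,0],[0,0,0.8]]
  claw: 1

```text
time_s: 0.67
position: [0.3163, 0.4294, 0.2311]
tool_rot: [[-0.939, 0.344, -0.0], [0.344, 0.939, -0.0], [-0.0, -0.0, -1.0]]
force: [0.4, -0.2, 1.2]
gripper_width: 0.999
grasp_force: 0.0
```

Emit:
apply_moves:
  rows:
    - [[0.01,-0.0324,0],[0,0,0.8]]
    - [[0.01,-0.0324,0],[0,0,0.8]]
    - [[0.01,-0.0324,0],[0,0,0.8]]
    - [[0.01,-0.0324,0],[0,0,0.8]]
    - [[0.01,-0.0324,0],[0,0,0.8]]

```text
time_s: 1.08
position: [0.3663, 0.2674, 0.2315]
tool_rot: [[-0.961, 0.278, 0.0], [0.278, 0.961, 0.0], [-0.0, 0.0, -1.0]]
force: [1.5, -0.3, -0.4]
gripper_width: 1.001
grasp_force: 0.0
```

Emit:
apply_moves:
  rows:
    - [[0.01,-0.0324,0],[0,0,0.8]]
    - [[0.01,-0.0324,0],[0,0,0.8]]
    - [[0.01,-0.0324,0],[0,0,0.8]]
    - [[0.01,-0.0324,0],[0,0,0.8]]
    - [[0.01,-0.0324,0],[0,0,0.8]]

```text
time_s: 1.5
position: [0.4163, 0.1054, 0.2316]
tool_rot: [[-0.978, 0.21, 0.001], [0.21, 0.978, 0.0], [-0.001, 0.0, -1.0]]
force: [0.8, -1.4, -0.2]
gripper_width: 1.002
grasp_force: 0.0
```

Emit:
apply_moves:
  rows:
    - [[0.01,-0.0324,0],[0,0,0.8]]
    - [[0.01,-0.0324,0],[0,0,0.8]]
    - [[0.01,-0.0324,0],[0,0,0.8]]
    - [[0.01,-0.0324,0],[0,0,0.8]]
    - [[0.01,-0.0324,0],[0,0,0.8]]

```text
time_s: 1.92
position: [0.4663, -0.0566, 0.2315]
tool_rot: [[-0.99, 0.141, 0.0], [0.141, 0.99, -0.0], [-0.0, -0.0, -1.0]]
force: [0.1, -0.3, 0.6]
gripper_width: 0.998
grasp_force: 0.0
```

Emit:
apply_moves:
  rows:
    - [[0,0,-0.034],[0,0,-0.3]]
    - [[0,0,-0.034],[0,0,0]]
    - [[0,0,-0.034],[0,0,0]]
    - [[0,0,-0.034],[0,0,0]]
    - [[0,0,-0.02],[0,0,0]]

```text
time_s: 2.33
position: [0.4641, -0.0549, 0.0723]
tool_rot: [[-0.989, 0.147, -0.004], [0.147, 0.989, 0.0], [0.004, -0.0, -1.0]]
force: [-1.2, 0.8, 0.1]
gripper_width: 0.997
grasp_force: 0.0
```

Emit:
apply_moves:
  rows:
    - [[0,0,-0.012],[0,0,0]]
    - [[0,0,-0.012],[0,0,0]]
    - [[0,0,-0.01],[0,0,0]]
    - [[0,0,-0.008],[0,0,0]]
    - [[0,0,0],[0,0,0]]

```text
time_s: 2.75
position: [0.4651, -0.0548, 0.032]
tool_rot: [[-0.989, 0.147, -0.002], [0.147, 0.989, 0.0], [0.002, -0.0, -1.0]]
force: [0.1, 0.1, 0.3]
gripper_width: 0.994
grasp_force: 0.0
```

Emit:
apply_moves:
  rows:
    - [[0,0,-0.002],[0,0,0]]
    - [[0,0,-0.002],[0,0,0]]
    - [[0,0,-0.002],[0,0,0]]
    - [[0,0,0],[0,0,0]]
    - [[0,0,0],[0,0,0]]

```text
time_s: 3.17
position: [0.4663, -0.055, 0.0276]
tool_rot: [[-0.989, 0.147, 0.001], [0.147, 0.989, -0.0], [-0.001, 0.0, -1.0]]
force: [-0.3, 0.2, -0.2]
gripper_width: 1.002
grasp_force: 0.0
```

```bash
python3 - <<'E'
from h import *
s=get_state();C=np.load("C.npy");print(inchiller(C,s["position"]),s["position"],s["force"])
a=camera("top")[:,:,::-1][148:253,165:355];b=camera("scene")[:,:,::-1][170:290,200:390]
cv2.imwrite("pics/p1.png",np.vstack([cv2.resize(a,(540,298)),cv2.resize(b,(475,300)) if 0 else cv2.resize(b,(540,300))]))
E
```

```text
[ -84.3507139  -104.45340829] [ 0.46634175 -0.05498059  0.02763016] [-0.33306636  0.16504111 -0.15443708]
```

View pics/p1.png

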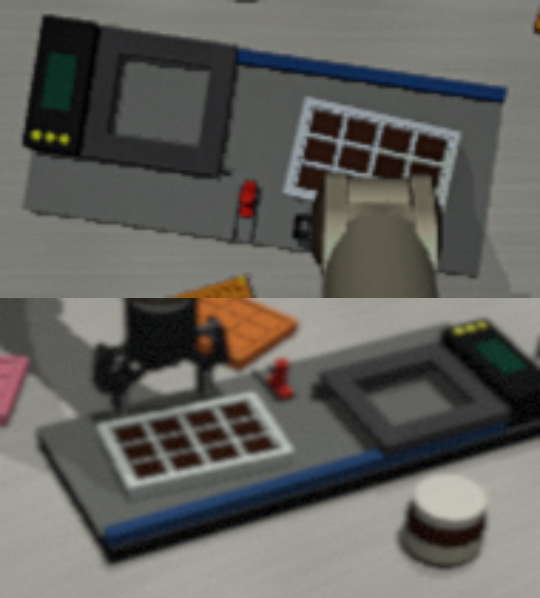

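Both fingers are down behind the mould's near side (top view: around (310,225) to (430,240)), clear of the deck and the knob. Now I push it squarely towards the fence.

Emit:
apply_moves:
  rows:
    - [[0.005,-0.0007,0],[0,0,0]]
    - [[0.005,-0.0007,0],[0,0,0]]
    - [[0.005,-0.0007,0],[0,0,0]]
    - [[0.005,-0.0007,0],[0,0,0]]
    - [[0.005,-0.0007,0],[0,0,0]]

```text
time_s: 3.68
position: [0.4908, -0.0588, 0.0271]
tool_rot: [[-0.989, 0.148, -0.002], [0.148, 0.989, -0.0], [0.002, -0.0, -1.0]]
force: [-3.3, -0.9, 0.4]
gripper_width: 1.003
grasp_force: 1.3
```

Emit:
apply_moves:
  rows:
    - [[0.004,-0.0006,0],[0,0,0]]
    - [[0.004,-0.0006,0],[0,0,0]]
    - [[0.004,-0.0006,0],[0,0,0]]
    - [[0.003,-0.0004,0],[0,0,0]]
    - [[0.002,-0.0003,0],[0,0,0]]

```text
time_s: 4.1
position: [0.5087, -0.0608, 0.0272]
tool_rot: [[-0.989, 0.147, 0.0], [0.147, 0.989, 0.0], [-0.0, 0.0, -1.0]]
force: [-2.4, 0.3, -0.4]
gripper_width: 0.996
grasp_force: 1.0
```

```bash
python3 - <<'E'
from h import *
s=get_state();C=np.load("C.npy");print(inchiller(C,s["position"]),s["position"],s["force"],s["ft_torque"])
E
```

```text
[ -41.60595698 -104.06221469] [ 0.50868633 -0.06082896  0.02721439] [-2.43630318  0.26230591 -0.35541514] [ 0.03483878  0.43882599 -0.01730144]
```

Emit:
apply_moves:
  rows:
    - [[0.001,-0.00015,0],[0,0,0]]
    - [[0.001,-0.00015,0],[0,0,0]]
    - [[0.001,-0.00015,0],[0,0,0]]
    - [[0.001,-0.00015,0],[0,0,0]]
    - [[0,0,0],[0,0,0]]

```text
time_s: 4.52
position: [0.5124, -0.0616, 0.0274]
tool_rot: [[-0.989, 0.147, 0.0], [0.147, 0.989, -0.0], [-0.0, 0.0, -1.0]]
force: [-1.6, 0.2, -0.2]
gripper_width: 1.001
grasp_force: 0.6
```

Emit:
apply_moves:
  rows:
    - [[0.001,-0.00015,0],[0,0,0]]
    - [[0.001,-0.00015,0],[0,0,0]]
    - [[0,0,0],[0,0,0]]
    - [[0,0,0],[0,0,0]]
    - [[0,0,0],[0,0,0]]

```text
time_s: 4.93
position: [0.5144, -0.0619, 0.0274]
tool_rot: [[-0.989, 0.147, 0.001], [0.147, 0.989, -0.0], [-0.001, 0.0, -1.0]]
force: [-1.2, -0.0, -0.6]
gripper_width: 1.001
grasp_force: 0.5
```

Emit:
apply_moves:
  rows:
    - [[0.001,-0.00015,0],[0,0,0]]
    - [[0.001,-0.00015,0],[0,0,0]]
    - [[0,0,0],[0,0,0]]
    - [[0,0,0],[0,0,0]]
    - [[0,0,0],[0,0,0]]

```text
time_s: 5.35
position: [0.5162, -0.0622, 0.0274]
tool_rot: [[-0.989, 0.147, 0.0], [0.147, 0.989, -0.0], [-0.0, 0.0, -1.0]]
force: [-2.0, -0.8, 0.2]
gripper_width: 1.003
grasp_force: 1.0
```

```bash
python3 - <<'E'
from h import *
s=get_state();C=np.load("C.npy");print(inchiller(C,s["position"]),s["position"],s["force"],s["ft_torque"])
b=camera("scene")[:,:,::-1][185:280,210:365]
cv2.imwrite("pics/p2.png",cv2.resize(b,None,fx=5,fy=5,interpolation=cv2.INTER_CUBIC))
E
```

```text
[ -33.93365102 -104.31178215] [ 0.51624016 -0.06219505  0.02735187] [-2.01605306 -0.82477741  0.15000512] [0.07653902 0.46487004 0.00878026]
```

View pics/p2.png

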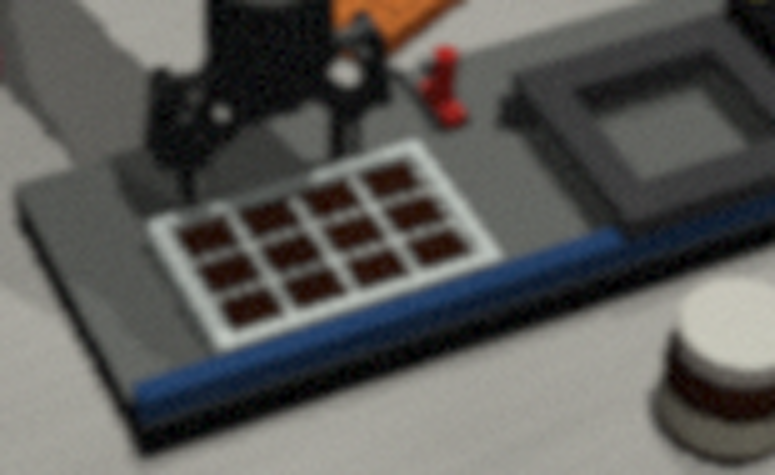

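The mould is nearly against the fence and parallel to it (its far corners are at (215,347) and (500,255), just above the blue edge). I keep pushing until the force rises.

Emit:
apply_moves:
  rows:
    - [[0.001,-0.00015,0],[0,0,0]]
    - [[0.001,-0.00015,0],[0,0,0]]
    - [[0,0,0],[0,0,0]]
    - [[0,0,0],[0,0,0]]
    - [[0,0,0],[0,0,0]]

```text
time_s: 5.82
position: [0.5164, -0.0622, 0.027]
tool_rot: [[-0.989, 0.147, -0.003], [0.147, 0.989, 0.0], [0.003, -0.0, -1.0]]
force: [-6.4, 1.1, 4.3]
gripper_width: 0.996
grasp_force: 3.1
```

Emit:
apply_moves:
  rows:
    - [[0.001,-0.00015,0],[0,0,0]]
    - [[0,0,0],[0,0,0]]
    - [[0,0,0],[0,0,0]]
    - [[0,0,0],[0,0,0]]
    - [[0,0,0],[0,0,0]]

```text
time_s: 6.23
position: [0.5164, -0.0623, 0.0269]
tool_rot: [[-0.989, 0.147, -0.005], [0.147, 0.989, 0.001], [0.005, -0.0, -1.0]]
force: [-8.5, 2.2, 5.4]
gripper_width: 0.998
grasp_force: 4.0
```

Emit:
apply_moves:
  rows:
    - [[0.001,-0.00015,0],[0,0,0]]
    - [[0.001,-0.00015,0],[0,0,0]]
    - [[0.001,-0.00015,0],[0,0,0]]
    - [[0,0,0],[0,0,0]]
    - [[0,0,0],[0,0,0]]

```text
time_s: 6.65
position: [0.5164, -0.0624, 0.0262]
tool_rot: [[-0.989, 0.148, -0.011], [0.148, 0.989, 0.001], [0.011, -0.001, -1.0]]
force: [-13.4, 2.2, 7.3]
gripper_width: 1.002
grasp_force: 6.9
```

```bash
python3 - <<'E'
from h import *
s=get_state();C=np.load("C.npy");print(inchiller(C,s["position"]),s["position"],s["force"],s["ft_torque"])
R=s["tool_rot"];print(np.degrees(np.arctan2(-R[0,1],R[1,1])),np.degrees(C[2]))
b=camera("scene")[:,:,::-1][185:280,210:365]
cv2.imwrite("pics/p3.png",cv2.resize(b,None,fx=5,fy=5,interpolation=cv2.INTER_CUBIC))
E
```

```text
[ -33.79553677 -104.4494863 ] [ 0.51635671 -0.06235143  0.02617726] [-13.44071512   2.2203034    7.34981225] [ 0.33999477  2.64515112 -0.26054102]
-8.498019035393169 -8.387934102893881
```

View pics/p3.png

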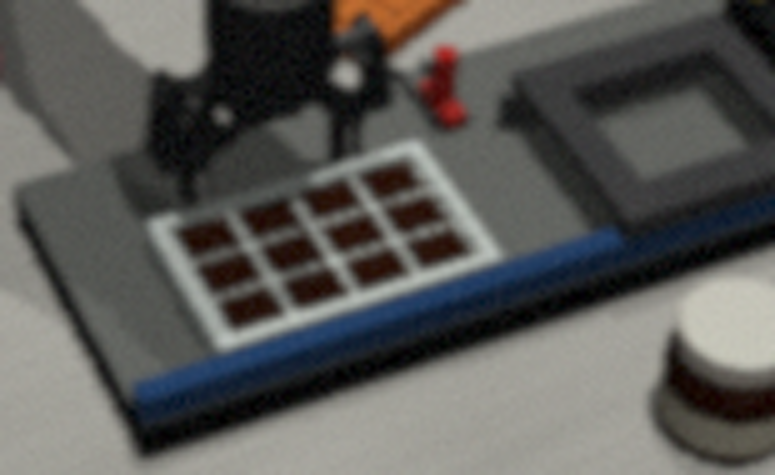

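The mould is square and flush on the fence, outside the slot. Now I retreat and go round to its tail.

Emit:
apply_moves:
  rows:
    - [[-0.01,0.0015,0],[0,0,0]]
    - [[-0.015,0.002,0],[0,0,0]]
    - [[0,0,0.03],[0,0,0]]
    - [[0,0,0.035],[0,0,0]]
    - [[0,0,0.035],[0,0,0]]
  claw: 1

```text
time_s: 7.12
position: [0.4971, -0.0596, 0.1282]
tool_rot: [[-0.989, 0.147, 0.0], [0.147, 0.989, 0.0], [-0.0, 0.0, -1.0]]
force: [1.3, -0.5, 0.4]
gripper_width: 1.002
grasp_force: 0.0
```

```bash
python3 - <<'E'
from h import *
s=get_state();C=np.load("C.npy");print(inchiller(C,s["position"]),s["position"],s["joints"].round(2))
E
```

```text
[ -53.25399568 -104.49019946] [ 0.49710046 -0.05955321  0.12818808] [ 0.1   0.34 -0.05  2.02  0.02  0.78  1.47]
```

Emit:
apply_moves:
  rows:
    - [[0.0043,-0.0081,0],[0,0,6]]
    - [[0.0043,-0.0081,0],[0,0,6]]
    - [[0.0043,-0.0081,0],[0,0,6]]
    - [[0.0043,-0.0081,0],[0,0,6]]
    - [[0.0043,-0.0081,0],[0,0,6]]
  claw: 0.5

```text
time_s: 7.53
position: [0.5201, -0.1007, 0.128]
tool_rot: [[-0.928, -0.372, 0.003], [-0.372, 0.928, -0.001], [-0.003, -0.002, -1.0]]
force: [0.2, -0.1, 0.1]
gripper_width: 0.5
grasp_force: 0.0
```

Emit:
apply_moves:
  rows:
    - [[0.0043,-0.0081,0],[0,0,6]]
    - [[0.0043,-0.0081,0],[0,0,6]]
    - [[0.0043,-0.0081,0],[0,0,6]]
    - [[0.0043,-0.0081,0],[0,0,6]]
    - [[0.0043,-0.0081,0],[0,0,6]]

```text
time_s: 7.95
position: [0.5415, -0.1412, 0.1278]
tool_rot: [[-0.618, -0.786, 0.003], [-0.786, 0.618, -0.001], [-0.001, -0.003, -1.0]]
force: [0.1, 0.9, -0.5]
gripper_width: 0.5
grasp_force: 0.0
```

Emit:
apply_moves:
  rows:
    - [[0.0043,-0.0081,0],[0,0,6]]
    - [[0.0043,-0.0081,0],[0,0,6]]
    - [[0.0043,-0.0081,0],[0,0,6]]
    - [[0.0043,-0.0081,0],[0,0,6]]
    - [[0.0043,-0.0081,0],[0,0,6]]

```text
time_s: 8.37
position: [0.5604, -0.1785, 0.1275]
tool_rot: [[-0.183, -0.983, 0.0], [-0.983, 0.183, -0.004], [0.004, -0.001, -1.0]]
force: [-0.1, 3.1, -4.1]
gripper_width: 0.502
grasp_force: 0.0
```

```bash
python3 - <<'E'
from h import *
s=get_state();C=np.load("C.npy");print(inchiller(C,s["position"]),s["position"],s["joints"].round(2))
R=s["tool_rot"];print(np.degrees(np.arctan2(-R[1,1],-R[0,1])),np.degrees(C[2]))
E
```

```text
[  26.7247556  -212.92730985] [ 0.56040546 -0.17849725  0.12750879] [ 1.07  0.82 -1.17  1.78  0.84  1.14  2.57]
-10.531587217086471 -8.387934102893881
```

The last joint reached its limit in that direction, so I turn back half a turn, which gives the same gripper shape.

Emit:
apply_moves:
  rows:
    - [[0,0,0],[0,0,-5]]
    - [[0,0,0],[0,0,-6]]
    - [[0,0,0],[0,0,-6]]
    - [[0,0,0],[0,0,-6]]
    - [[0,0,0],[0,0,-6]]

```text
time_s: 8.78
position: [0.5591, -0.1772, 0.1247]
tool_rot: [[-0.643, -0.765, -0.004], [-0.765, 0.643, 0.004], [-0.0, 0.006, -1.0]]
force: [0.1, -0.5, -0.3]
gripper_width: 0.501
grasp_force: 0.0
```

Emit:
apply_moves:
  rows:
    - [[0,0,0],[0,0,-6]]
    - [[0,0,0],[0,0,-6]]
    - [[0,0,0],[0,0,-6]]
    - [[0,0,0],[0,0,-6]]
    - [[0,0,0],[0,0,-6]]

```text
time_s: 9.2
position: [0.5593, -0.1773, 0.1254]
tool_rot: [[-0.94, -0.342, -0.002], [-0.342, 0.94, 0.005], [0.0, 0.005, -1.0]]
force: [-0.5, 0.4, -0.1]
gripper_width: 0.5
grasp_force: 0.0
```

Emit:
apply_moves:
  rows:
    - [[0,0,0],[0,0,-6]]
    - [[0,0,0],[0,0,-6]]
    - [[0,0,0],[0,0,-6]]
    - [[0,0,0],[0,0,-6]]
    - [[0,0,0],[0,0,-6]]

```text
time_s: 9.62
position: [0.5593, -0.1773, 0.1255]
tool_rot: [[-0.985, 0.174, 0.001], [0.174, 0.985, 0.006], [-0.0, 0.006, -1.0]]
force: [-0.4, -0.1, -0.4]
gripper_width: 0.499
grasp_force: 0.0
```

```bash
python3 - <<'E'
from h import *
s=get_state();C=np.load("C.npy");print(inchiller(C,s["position"]),s["position"],s["joints"].round(2))
R=s["tool_rot"];print(np.degrees(np.arctan2(R[1,1],R[0,1])),np.degrees(C[2]))
E
```

```text
[  25.49482206 -211.87824615] [ 0.55934171 -0.17727999  0.1254796 ] [ 0.89  0.64 -0.85  1.79  0.56  0.97  1.21]
79.99315191616016 -8.387934102893881
```

Emit:
apply_moves:
  rows:
    - [[0,0,0],[-0.3,0,0]]
    - [[0,0,0],[0,0,-6]]
    - [[0,0,0],[0,0,-6]]
    - [[0,0,0],[0,0,-6]]
    - [[0,0,0],[0,0,-6]]

```text
time_s: 10.03
position: [0.559, -0.177, 0.1253]
tool_rot: [[-0.831, 0.556, 0.001], [0.556, 0.831, 0.001], [-0.0, 0.002, -1.0]]
force: [0.7, 0.2, 0.8]
gripper_width: 0.501
grasp_force: 0.0
```

Emit:
apply_moves:
  rows:
    - [[0,0,0],[0,0,-6]]
    - [[0,0,0],[0,0,-6]]
    - [[0,0,0],[0,0,-6]]
    - [[0,0,0],[0,0,-6]]
    - [[0,0,0],[0,0,-6]]

```text
time_s: 10.45
position: [0.559, -0.177, 0.1253]
tool_rot: [[-0.442, 0.897, 0.002], [0.897, 0.442, 0.001], [0.0, 0.002, -1.0]]
force: [-0.1, 0.1, -0.1]
gripper_width: 0.498
grasp_force: 0.0
```

Emit:
apply_moves:
  rows:
    - [[0,0,0],[0,0,-7]]
    - [[0,0,0],[0,0,-7]]
    - [[0,0,0],[0,0,-7]]
    - [[0,0,0],[0,0,-7]]
    - [[0,0,0],[0,0,-6.4]]

```text
time_s: 10.87
position: [0.559, -0.1769, 0.1253]
tool_rot: [[0.143, 0.99, 0.003], [0.99, -0.143, 0.001], [0.001, 0.003, -1.0]]
force: [0.9, -1.0, -0.6]
gripper_width: 0.503
grasp_force: 0.0
```

```bash
python3 - <<'E'
from h import *
s=get_state();C=np.load("C.npy");print(inchiller(C,s["position"]),s["position"],s["joints"].round(2))
R=s["tool_rot"];print(np.degrees(np.arctan2(R[1,1],R[0,1])),np.degrees(C[2]))
E
```

```text
[  25.06245152 -211.55391946] [ 0.55896128 -0.17689606  0.1253005 ] [ 0.64  0.53 -0.49  1.8   0.31  0.89 -0.14]
-8.203421077392067 -8.387934102893881
```

Emit:
apply_moves:
  rows:
    - [[0.0026,-0.003,-0.02],[0,0,-0.2]]
    - [[0,0,-0.025],[0,0,0]]
    - [[0,0,-0.022],[0,0,0]]
    - [[0,0,-0.014],[0,0,0]]
    - [[0,0,-0.01],[0,0,0]]

```text
time_s: 11.28
position: [0.5603, -0.1795, 0.0324]
tool_rot: [[0.142, 0.99, -0.0], [0.99, -0.142, 0.002], [0.002, -0.0, -1.0]]
force: [0.9, -0.3, 0.5]
gripper_width: 0.5
grasp_force: 0.0
```

```bash
python3 - <<'E'
from h import *
s=get_state();C=np.load("C.npy");print(inchiller(C,s["position"]),s["position"],s["force"])
R=s["tool_rot"];print(np.degrees(np.arctan2(R[1,1],R[0,1])),np.degrees(C[2]))
a=camera("top")[:,:,::-1][148:253,165:355];b=camera("scene")[:,:,::-1][170:290,200:390]
cv2.imwrite("pics/p4.png",np.vstack([cv2.resize(a,(540,298)),cv2.resize(b,(540,300))]))
E
```

```text
[  26.81575011 -213.94239859] [ 0.5603474  -0.17951475  0.03243946] [ 0.92702804 -0.27086448  0.54897717]
-8.134968552681048 -8.387934102893881
```

View pics/p4.png

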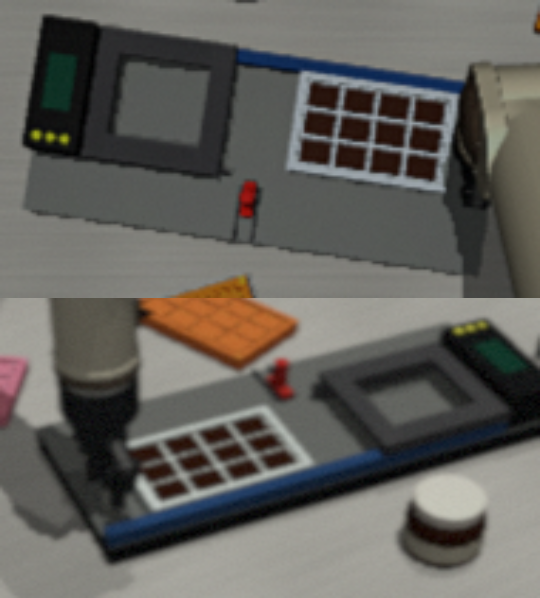

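The mould still lies flush on the fence, with its tail at (450,150) in the top crop and the gripper behind it. Now I slide it along the fence, with a slight bias towards it.

Emit:
apply_moves:
  rows:
    - [[0.0006,0.004,0.001],[0,0,-0.3]]
    - [[0.0006,0.004,0],[0,0,0]]
    - [[0.0006,0.004,0],[0,0,0]]
    - [[0.0008,0.005,0],[0,0,0]]
    - [[0.0008,0.005,0],[0,0,0]]

```text
time_s: 11.8
position: [0.5651, -0.1586, 0.0363]
tool_rot: [[0.149, 0.989, 0.003], [0.989, -0.149, -0.001], [-0.0, 0.003, -1.0]]
force: [-1.5, -3.9, 2.3]
gripper_width: 0.496
grasp_force: 1.7
```

Emit:
apply_moves:
  rows:
    - [[0.0011,0.007,0],[0,0,0]]
    - [[0.0011,0.007,0],[0,0,0]]
    - [[0.0011,0.007,0],[0,0,0]]
    - [[0.0011,0.007,0],[0,0,0]]
    - [[0.0011,0.007,0],[0,0,0]]

```text
time_s: 12.22
position: [0.5699, -0.1219, 0.0351]
tool_rot: [[0.149, 0.989, 0.001], [0.989, -0.149, 0.001], [0.001, 0.001, -1.0]]
force: [0.8, -3.0, 2.0]
gripper_width: 0.498
grasp_force: 1.6
```

Emit:
apply_moves:
  rows:
    - [[0.0011,0.007,0],[0,0,0]]
    - [[0.0011,0.007,0],[0,0,0]]
    - [[0.0011,0.007,0],[0,0,0]]
    - [[0.0011,0.007,0],[0,0,0]]
    - [[0.0011,0.007,0],[0,0,0]]

```text
time_s: 12.63
position: [0.5753, -0.087, 0.035]
tool_rot: [[0.149, 0.989, 0.001], [0.989, -0.149, 0.001], [0.001, 0.001, -1.0]]
force: [-0.2, -2.9, 1.6]
gripper_width: 0.497
grasp_force: 1.6
```

```bash
python3 - <<'E'
from h import *
s=get_state();C=np.load("C.npy");print(inchiller(C,s["position"]),s["position"],s["force"],s["ft_torque"])
R=s["tool_rot"];print(np.degrees(np.arctan2(R[1,1],R[0,1])),np.degrees(C[2]))
a=camera("top")[:,:,::-1][148:253,165:355];b=camera("scene")[:,:,::-1][170:290,200:390]
cv2.imwrite("pics/p5.png",np.vstack([cv2.resize(a,(540,298)),cv2.resize(b,(540,300))]))
E
```

```text
[  28.09980211 -120.25518235] [ 0.57528431 -0.08701701  0.03503917] [-0.23972236 -2.92843553  1.64896299] [-0.73366659  0.10357491 -0.00460026]
-8.55912819043165 -8.387934102893881
```

View pics/p5.png

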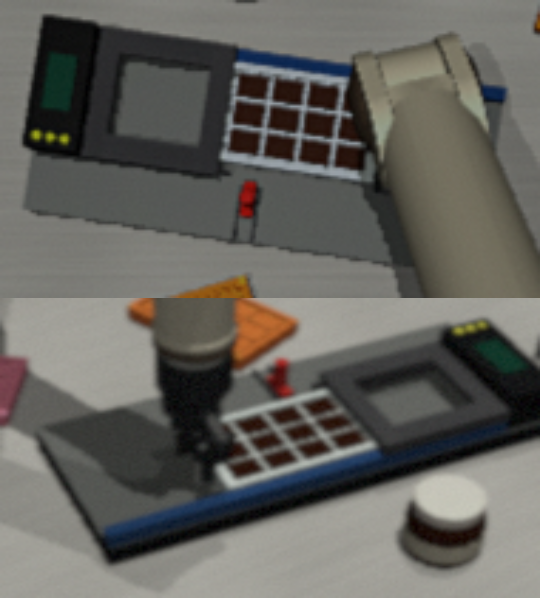

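The mould is flush on the fence with its front just entering the mouth (front edge at (228,115)). I continue.

Emit:
apply_moves:
  rows:
    - [[0.0008,0.005,0],[0,0,0]]
    - [[0.0008,0.005,0],[0,0,0]]
    - [[0.0008,0.005,0],[0,0,0]]
    - [[0.0008,0.005,0],[0,0,0]]
    - [[0.0008,0.005,0],[0,0,0]]

```text
time_s: 13.15
position: [0.5791, -0.0621, 0.0349]
tool_rot: [[0.149, 0.989, 0.001], [0.989, -0.149, 0.002], [0.002, 0.0, -1.0]]
force: [-0.3, -1.4, -1.2]
gripper_width: 0.498
grasp_force: 0.8
```

Emit:
apply_moves:
  rows:
    - [[0.0009,0.006,0],[0,0,0]]
    - [[0.0009,0.006,0],[0,0,0]]
    - [[0.0009,0.006,0],[0,0,0]]
    - [[0.0009,0.006,0],[0,0,0]]
    - [[0.0009,0.006,0],[0,0,0]]

```text
time_s: 13.57
position: [0.5839, -0.032, 0.0351]
tool_rot: [[0.149, 0.989, 0.001], [0.989, -0.149, 0.001], [0.002, 0.001, -1.0]]
force: [-0.8, -2.0, -2.1]
gripper_width: 0.502
grasp_force: 0.8
```

Emit:
apply_moves:
  rows:
    - [[0.0009,0.006,0],[0,0,0]]
    - [[0.0009,0.006,0],[0,0,0]]
    - [[0.0009,0.006,0],[0,0,0]]
    - [[0.0009,0.006,0],[0,0,0]]
    - [[0.0009,0.006,0],[0,0,0]]

```text
time_s: 13.98
position: [0.5884, -0.0022, 0.0351]
tool_rot: [[0.149, 0.989, 0.001], [0.989, -0.149, 0.001], [0.001, 0.001, -1.0]]
force: [0.2, -1.2, -1.4]
gripper_width: 0.499
grasp_force: 0.8
```

```bash
python3 - <<'E'
from h import *
s=get_state();C=np.load("C.npy");print(inchiller(C,s["position"]),s["position"],s["force"],s["ft_torque"],s["joints"].round(2))
E
```

```text
[ 28.6803326  -34.40748118] [ 0.58838164 -0.0021723   0.03511813] [ 0.23891497 -1.18324683 -1.37576043] [-0.37782538  0.08176977  0.00835142] [ 0.29  0.66 -0.43  1.84  0.39  0.73 -0.51]
```

Emit:
apply_moves:
  rows:
    - [[0.0008,0.005,0],[0,0,0]]
    - [[0.0008,0.005,0],[0,0,0]]
    - [[0.0008,0.005,0],[0,0,0]]
    - [[0.0008,0.005,0],[0,0,0]]
    - [[0.0008,0.005,0],[0,0,0]]

```text
time_s: 14.4
position: [0.5923, 0.0224, 0.0352]
tool_rot: [[0.149, 0.989, 0.001], [0.989, -0.149, 0.001], [0.001, 0.001, -1.0]]
force: [-0.6, -2.2, -0.7]
gripper_width: 0.501
grasp_force: 1.2
```

Emit:
apply_moves:
  rows:
    - [[0.0008,0.005,0],[0,0,0]]
    - [[0.0008,0.005,0],[0,0,0]]
    - [[0.0008,0.005,0],[0,0,0]]
    - [[0.0006,0.004,0],[0,0,0]]
    - [[0.0004,0.003,0],[0,0,0]]

```text
time_s: 14.82
position: [0.5957, 0.045, 0.0351]
tool_rot: [[0.149, 0.989, 0.001], [0.989, -0.149, 0.002], [0.002, 0.001, -1.0]]
force: [-0.9, -2.7, 0.7]
gripper_width: 0.502
grasp_force: 1.4
```

Emit:
apply_moves:
  rows:
    - [[0.0003,0.002,0],[0,0,0]]
    - [[0.0003,0.002,0],[0,0,0]]
    - [[0.0003,0.002,0],[0,0,0]]
    - [[0,0,0],[0,0,0]]
    - [[0,0,0],[0,0,0]]

```text
time_s: 15.23
position: [0.5966, 0.0506, 0.0351]
tool_rot: [[0.149, 0.989, 0.001], [0.989, -0.149, 0.002], [0.002, 0.001, -1.0]]
force: [-1.2, -2.1, 0.2]
gripper_width: 0.503
grasp_force: 0.8
```

```bash
python3 - <<'E'
from h import *
s=get_state();C=np.load("C.npy");print(inchiller(C,s["position"]),s["position"],s["force"],s["ft_torque"])
E
```

```text
[29.08942603 18.97458058] [0.59657345 0.05057906 0.03509061] [-1.1854814  -2.07173841  0.24852463] [-0.25655168  0.25877701  0.02121499]
```

Moving slowly until the end stop is felt.

Emit:
apply_moves:
  rows:
    - [[0.0002,0.0015,0],[0,0,0]]
    - [[0.0002,0.0015,0],[0,0,0]]
    - [[0.0002,0.0015,0],[0,0,0]]
    - [[0,0,0],[0,0,0]]
    - [[0,0,0],[0,0,0]]

```text
time_s: 15.65
position: [0.5973, 0.0554, 0.0351]
tool_rot: [[0.149, 0.989, 0.001], [0.989, -0.149, 0.002], [0.002, 0.001, -1.0]]
force: [-0.8, -2.0, 0.0]
gripper_width: 0.502
grasp_force: 0.7
```

Emit:
apply_moves:
  rows:
    - [[0.0002,0.0015,0],[0,0,0]]
    - [[0.0002,0.0015,0],[0,0,0]]
    - [[0,0,0],[0,0,0]]
    - [[0,0,0],[0,0,0]]
    - [[0,0,0],[0,0,0]]

```text
time_s: 16.07
position: [0.5974, 0.0554, 0.0351]
tool_rot: [[0.15, 0.989, 0.0], [0.989, -0.15, -0.001], [-0.001, 0.0, -1.0]]
force: [-1.8, -7.0, 2.0]
gripper_width: 0.498
grasp_force: 3.3
```

Emit:
apply_moves:
  rows:
    - [[0.0002,0.0015,0],[0,0,0]]
    - [[0.0002,0.0015,0],[0,0,0]]
    - [[0,0,0],[0,0,0]]
    - [[0,0,0],[0,0,0]]
    - [[0,0,0],[0,0,0]]

```text
time_s: 16.48
position: [0.5973, 0.0554, 0.0351]
tool_rot: [[0.152, 0.988, -0.001], [0.988, -0.152, -0.005], [-0.005, -0.0, -1.0]]
force: [-3.5, -12.6, 4.9]
gripper_width: 0.499
grasp_force: 6.0
```

```bash
python3 - <<'E'
from h import *
s=get_state();C=np.load("C.npy");print(inchiller(C,s["position"]),s["position"],s["force"],s["ft_torque"])
a=camera("top")[:,:,::-1][148:253,165:355];b=camera("scene")[:,:,::-1][170:290,200:390]
cv2.imwrite("pics/p6.png",np.vstack([cv2.resize(a,(540,298)),cv2.resize(b,(540,300))]))
E
```

```text
[29.13524828 23.88973843] [0.59733578 0.05543495 0.03507792] [ -3.4946662  -12.57420626   4.8861231 ] [-2.41730506  0.8031852   0.25287757]
```

View pics/p6.png

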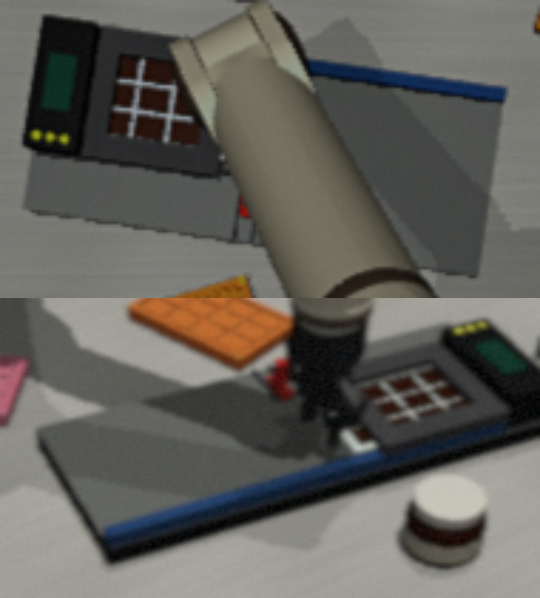

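The mould is home: the slot window shows it, TCP y is 23.9 as predicted for the tail at 35, and the end stop was felt. Now I back off, lift, shut the gripper and go to the knob's near side.

Emit:
apply_moves:
  rows:
    - [[-0.0015,-0.01,0],[0,0,0]]
    - [[-0.0025,-0.018,0],[0,0,0]]
    - [[0,0,0.03],[0,0,0]]
    - [[0,0,0.035],[0,0,0]]
    - [[0,0,0.035],[0,0,0]]

```text
time_s: 17.0
position: [0.5936, 0.0335, 0.1356]
tool_rot: [[0.149, 0.989, 0.0], [0.989, -0.149, 0.003], [0.003, -0.0, -1.0]]
force: [0.6, 0.4, 0.7]
gripper_width: 0.503
grasp_force: 0.0
```

Emit:
apply_moves:
  rows:
    - [[-0.0255,0.008,0],[0,0,0]]
    - [[-0.0255,0.008,0],[0,0,0]]
    - [[-0.0255,0.008,0],[0,0,0]]
    - [[-0.0255,0.008,0],[0,0,0]]
    - [[-0.0255,0.008,0],[0,0,0]]
  claw: 0

```text
time_s: 17.42
position: [0.4659, 0.0742, 0.1355]
tool_rot: [[0.148, 0.989, 0.003], [0.989, -0.148, 0.003], [0.003, 0.003, -1.0]]
force: [0.4, 0.8, -0.6]
gripper_width: -0.002
grasp_force: 0.0
```

```bash
python3 - <<'E'
from h import *
s=get_state();C=np.load("C.npy");print(inchiller(C,s["position"]),s["position"],s["gripper_width"],s["joints"].round(2))
a=camera("top")[:,:,::-1][148:253,165:355];b=camera("scene")[:,:,::-1][170:290,200:390]
cv2.imwrite("pics/p7.png",np.vstack([cv2.resize(a,(540,298)),cv2.resize(b,(540,300))]))
E
```

```text
[-103.64990002   23.27861739] [0.46588188 0.07420036 0.13548602] -0.0017139565372011742 [ 0.27  0.33 -0.56  2.07  0.24  0.8  -0.59]
```

Emit:
apply_moves:
  rows:
    - [[0,0.0005,-0.025],[0,0,0]]
    - [[0,0,-0.02],[0,0,0]]
    - [[0,0,-0.018],[0,0,0]]
    - [[0,0,-0.012],[0,0,0]]
    - [[0,0,0],[0,0,0]]

```text
time_s: 17.93
position: [0.4655, 0.0735, 0.0582]
tool_rot: [[0.148, 0.989, -0.002], [0.989, -0.148, 0.002], [0.002, -0.002, -1.0]]
force: [-0.5, -0.9, 0.2]
gripper_width: 0.003
grasp_force: 0.0
```

Emit:
apply_moves:
  rows:
    - [[0.005,-0.0007,0],[0,0,0]]
    - [[0.005,-0.0007,0],[0,0,0]]
    - [[0.005,-0.0007,0],[0,0,0]]
    - [[0.005,-0.0007,0],[0,0,0]]
    - [[0.004,-0.0006,0],[0,0,0]]

```text
time_s: 18.35
position: [0.4915, 0.0698, 0.0608]
tool_rot: [[0.149, 0.989, 0.002], [0.989, -0.149, 0.001], [0.002, 0.002, -1.0]]
force: [-2.0, 0.7, 1.3]
gripper_width: -0.002
grasp_force: 1.1
```

Emit:
apply_moves:
  rows:
    - [[0.004,-0.0006,0],[0,0,0]]
    - [[0.004,-0.0006,0],[0,0,0]]
    - [[0.004,-0.0006,0],[0,0,0]]
    - [[0.004,-0.0006,0],[0,0,0]]
    - [[0.004,-0.0006,0],[0,0,0]]

```text
time_s: 18.77
position: [0.5107, 0.0667, 0.0601]
tool_rot: [[0.149, 0.989, 0.001], [0.989, -0.149, 0.001], [0.001, 0.001, -1.0]]
force: [-2.3, 1.0, 1.5]
gripper_width: 0.001
grasp_force: 1.2
```

```bash
python3 - <<'E'
from h import *
s=get_state();C=np.load("C.npy");print(inchiller(C,s["position"]),s["position"],s["force"],s["ft_torque"])
E
```

```text
[-58.18786789  22.44380321] [0.51073583 0.06674272 0.0601094 ] [-2.29955334  1.03933699  1.49379874] [ 0.04737308  0.4573877  -0.01824437]
```

Emit:
apply_moves:
  rows:
    - [[0.005,-0.0006,0],[0,0,0]]
    - [[0.005,-0.0006,0],[0,0,0]]
    - [[0.005,-0.0006,0],[0,0,0]]
    - [[0.005,-0.0006,0],[0,0,0]]
    - [[0.005,-0.0006,0],[0,0,0]]

```text
time_s: 19.18
position: [0.5358, 0.0633, 0.0599]
tool_rot: [[0.149, 0.989, 0.001], [0.989, -0.149, 0.001], [0.001, 0.0, -1.0]]
force: [-3.0, -1.3, 0.8]
gripper_width: -0.001
grasp_force: 1.2
```

Emit:
apply_moves:
  rows:
    - [[0.003,-0.0004,0],[0,0,0]]
    - [[0.003,-0.0004,0],[0,0,0]]
    - [[0.002,-0.0003,0],[0,0,0]]
    - [[0.002,-0.0003,0],[0,0,0]]
    - [[0,0,0],[0,0,0]]

```text
time_s: 19.6
position: [0.5459, 0.0624, 0.0601]
tool_rot: [[0.149, 0.989, 0.001], [0.989, -0.149, 0.001], [0.002, 0.001, -1.0]]
force: [-0.3, 0.3, -0.3]
gripper_width: -0.001
grasp_force: 0.4
```

```bash
python3 - <<'E'
from h import *
s=get_state();C=np.load("C.npy");print(inchiller(C,s["position"]),s["position"],s["force"],s["ft_torque"])
E
```

```text
[-22.77787533  23.2418981 ] [0.54588346 0.06236685 0.06005052] [-0.29766776  0.27139512 -0.26632736] [-0.1580914   0.19803602 -0.05018035]
```

Emit:
apply_moves:
  rows:
    - [[0.0015,-0.0002,0],[0,0,0]]
    - [[0.0015,-0.0002,0],[0,0,0]]
    - [[0.0015,-0.0002,0],[0,0,0]]
    - [[0,0,0],[0,0,0]]
    - [[0,0,0],[0,0,0]]

```text
time_s: 20.02
position: [0.5503, 0.062, 0.0602]
tool_rot: [[0.149, 0.989, 0.002], [0.989, -0.149, 0.002], [0.002, 0.001, -1.0]]
force: [-1.2, -0.2, -0.1]
gripper_width: 0.001
grasp_force: 0.6
```

Emit:
apply_moves:
  rows:
    - [[0.0015,-0.0002,0],[0,0,0]]
    - [[0.0015,-0.0002,0],[0,0,0]]
    - [[0,0,0],[0,0,0]]
    - [[0,0,0],[0,0,0]]
    - [[0,0,0],[0,0,0]]

```text
time_s: 20.43
position: [0.5533, 0.0615, 0.0602]
tool_rot: [[0.149, 0.989, 0.002], [0.989, -0.149, 0.001], [0.002, 0.002, -1.0]]
force: [-0.6, 0.3, -0.5]
gripper_width: 0.0
grasp_force: 0.5
```

Emit:
apply_moves:
  rows:
    - [[0.0015,-0.0002,0],[0,0,0]]
    - [[0.0015,-0.0002,0],[0,0,0]]
    - [[0,0,0],[0,0,0]]
    - [[0,0,0],[0,0,0]]
    - [[0,0,0],[0,0,0]]

```text
time_s: 20.85
position: [0.5549, 0.0612, 0.0601]
tool_rot: [[0.149, 0.989, -0.001], [0.989, -0.149, 0.001], [0.001, -0.001, -1.0]]
force: [-6.0, 0.4, 2.1]
gripper_width: 0.001
grasp_force: 2.5
```

Emit:
apply_moves:
  rows:
    - [[0.0015,-0.0002,0],[0,0,0]]
    - [[0.0015,-0.0002,0],[0,0,0]]
    - [[0,0,0],[0,0,0]]
    - [[0,0,0],[0,0,0]]
    - [[0,0,0],[0,0,0]]

```text
time_s: 21.27
position: [0.5552, 0.0612, 0.0597]
tool_rot: [[0.148, 0.989, -0.006], [0.989, -0.148, 0.0], [-0.0, -0.006, -1.0]]
force: [-11.3, 0.7, 8.6]
gripper_width: -0.003
grasp_force: 5.9
```

Emit:
apply_moves:
  rows:
    - [[-0.01,0.0015,0],[0,0,0]]
    - [[-0.02,0.003,0],[0,0,0]]
    - [[-0.01,0.0015,0.02],[0,0,0]]
    - [[0,0,0.035],[0,0,0]]
    - [[0,0,0.035],[0,0,0]]

```text
time_s: 21.68
position: [0.5177, 0.0669, 0.1504]
tool_rot: [[0.148, 0.989, -0.0], [0.989, -0.148, 0.002], [0.001, -0.001, -1.0]]
force: [0.8, -0.8, 0.4]
gripper_width: 0.001
grasp_force: 0.0
```

Emit:
apply_moves:
  rows:
    - [[-0.02,-0.03,0.02],[0,0,0]]
    - [[-0.01,-0.035,0.01],[0,0,0]]
    - [[0,-0.035,0],[0,0,0]]
    - [[0,-0.035,0],[0,0,0]]
    - [[0,-0.035,0],[0,0,0]]

```text
time_s: 22.1
position: [0.4899, -0.1053, 0.1814]
tool_rot: [[0.149, 0.989, 0.005], [0.989, -0.149, -0.0], [0.0, 0.005, -1.0]]
force: [0.2, -0.2, -0.4]
gripper_width: -0.0
grasp_force: 0.0
```

```bash
python3 - <<'E'
from h import *
C=np.load("C.npy")
def blob(im,m):
    n,l,st,c=cv2.connectedComponentsWithStats(m.astype(np.uint8)); return [(st[i,:5].tolist(),c[i].round(1).tolist()) for i in range(1,n) if st[i,4]>8]
for n in("top","scene"):
    im=camera(n).astype(int); r,g,b=im[...,0],im[...,1],im[...,2]
    m=(r>110)&(g<60)&(b<60); mm=np.zeros_like(m)
    q=proj(n,tow(C,[(-10,24,60)]))[0].astype(int); mm[q[1]-30:q[1]+30,q[0]-40:q[0]+40]=1
    print(n,"red",blob(im,m&mm))
    for X in (-10,5): print(" knob axis x",X,proj(n,tow(C,[(X,24,44),(X,24,80)])).round(1).tolist())
    # white tail rows in frame: sample brightness along chiller y at mould top
    P=[(x,y,52) for y in range(24,60,3) for x in (40,)]
    u=proj(n,tow(C,P)).round().astype(int); print(" tail",[int(im[v,w].sum()/3) for w,v in u])
    cv2.imwrite(f"pics/final_{n}.png",im[:,:,::-1].astype(np.uint8))
print(get_state()["position"])
E
```

```text
top red [([253, 190, 5, 8, 24], [254.8, 193.8]), ([253, 199, 4, 4, 11], [254.4, 200.8])]
 knob axis x -10 [[254.4, 201.2], [253.9, 200.2]]
 knob axis x 5 [[255.1, 196.5], [254.6, 195.3]]
 tail [84, 82, 73, 44, 106, 155, 154, 105, 42, 21, 23, 17]
scene red [([307, 207, 4, 4, 12], [308.9, 208.7]), ([309, 219, 4, 4, 14], [310.5, 220.3])]
 knob axis x -10 [[306.1, 213.3], [306.8, 204.3]]
 knob axis x 5 [[308.4, 216.4], [309.1, 207.4]]
 tail [62, 77, 106, 150, 177, 170, 135, 135, 52, 30, 26, 23]
[ 0.48930229 -0.11095519  0.18063332]
```

The knob measures at fully across in both views, the tail edge is at y≈35, and the robot is clear.

```bash
python3 -c "
from workcell import *
print(job_done())"
```

```text
the job is handed in; nothing more can be done
None
```

The job is handed in: the mould was pushed flush along the fence and slid fully home, the stop bar is all the way across behind it, and the arm went nowhere near the thermometer, bowl or tub (I did not re-measure them at the end).

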